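# Fit the crank on the wire winder

### The job

Fit the crank with the square hole (the one with the red handle knob) onto the square upright spindle of the blue wire winder: turn it so that the square hole matches the spindle, set it on without dropping it, fully down on the brass collar, and let go. Leave the crank with the round hole and black knob where it lies.

Things in the scene. Friction and masses are not known exactly. Their poses are not given: they have to be found in the camera images.
- crank: Loose steel crank, 0.25 kg, flat on the bench. Hub 46 mm across flats (along x and y), 34 high, with a 24 mm square through-hole, sides parallel to x and y. Arm 24 wide, 10 thick, level with the underside, runs 127 mm along +x; red knob 22 thick at x = 115, top at 48. Origin: hole's centre at the underside; z up. Grip the hub from above across its flats facing +y and -y.
- spare_crank: The wrong crank, to be left alone, loose, flat on the bench: same shape, size, origin and axes as the other, but with a black knob and a round hole of 18 mm, too small for the spindle.
- spindle_seat (a point): On the spindle's axis, on top of the 36 mm brass collar, 50 mm above the bench: the hub's underside rests here. z up; x, y parallel to the sides of the square spindle, which cannot turn: 20 mm square for 14 mm above this point, then tapering to 8 mm at its tip, 36 mm above. The crank fits at any of four quarter turns; the hole must match within about 10 degrees.
- winder: Blue cast wire winder, bolted down, with the upright steel spindle at its centre. Foot 120 x 90 mm (x, y), housing 88 x 72, 40 high; a 10 mm rod sticks out along +y to 94 mm from the axis, 22 mm above the bench. Origin: on the spindle's axis at the bench, axes as the spindle's.

How it is judged (in metres and radians):
At the end, for the whole second after the job is handed in: The red-knobbed crank is on the square spindle, hub within 10 mm of the axis and its underside less than 10 mm above the brass collar (not possible unless hole and spindle match in rotation), upright within 10 degrees and at rest; the black-knobbed crank lies within 40 mm of where it was (horizontal distance between crank and spindle_seat below 0.01 m and z of crank in the frame of spindle_seat between -0.005 and 0.01 m and angle between crank's own z axis and vertical below 0.17 rad and linear speed of crank below 0.03 m/s and distance of spare_crank from where it was at the start of the episode below 0.04 m); the robot touches nothing.
It fails at once if the crank is dropped (it falls free of the fingers faster than 0.8 m/s, from more than about 30 mm) (linear speed of crank above 0.8 m/s and contact force between crank and the fingers below 0.1 N).
It also fails if it takes over 35 s, if anything falls off the work surface, if the arm or the gripper's body presses on something with over 40 N, if the wrist force passes 120 N, or if a joint passes its speed limit or range.

### The arm

A 6-joint arm with a two-finger parallel gripper is mounted at the origin on a cart in front of the work surface, level with it; the furniture and walls round the work are solid. World frame = base frame: x ahead of the robot, y to its left, z up, the work surface at z = 0. Lengths are in m, angles in degrees, forces in N, time in s.
With the tool pointing down it reaches from about 0.35 to 0.875 m from the base axis. Payload 4.2 kg.
Tool frame: the origin (TCP) lies on the front face of the gripper's body, between the roots of the fingers; the fingertips stand finger_overhang ahead of it and the grasp point (between the pads) lies 51 mm ahead of it (finger_overhang is the distance from the TCP to the fingertips, in m); z points along the fingers, y is the line along which they close (so a half turn about z gives the same grasp; the last joint's range is limited). The gripper opens to 87 mm and grips with 3 to 60 N. Pads are 19 mm wide; open, the fingers measure 117 mm over their backs; the gripper's body (75 mm by 190 mm) begins 51 mm behind the grasp point.
Start: joints at [-58.178, 22.042, 0.453, 0, -68.411, -14.817], TCP at [0.183, -0.598, 0.292] pointing down, gripper open.
Joint ranges: [-179.83, 179.83], [-69.29, 118.12], [-61.27, 80.66], [-181.25, 117.63], [-171.15, -9.14], [-177.46, 177.46]. Speed limits (degrees/s): [159.86, 159.86, 180, 180, 180, 180].

### API

Orientations are given as a 3x3 rotation matrix whose columns are the frame's x, y, z axes.
In Python, from station import sense, capture, camera_model, finish_job, finger_overhang gives the robot as it stands. The module is installed in compiled form; this text tells all that it offers.
- The arm moves only by the tool jog_arm, never from a script. Its argument "rows" is a list that holds one entry, the list of rows, each a list of 4 numbers: the shift along the tool's x, y, z in m, then the turn about the tool's z in rad. A call has 1 to 20 rows; each row shifts and turns the commanded pose from where the row before left it, along the tool's axes as they then stand; what a row does not reach is not made up. A row lasts 1/8 s, in which the tool goes at most 62.5 mm and 10.7 degrees, less where a joint would pass 70% of its speed; a pose out of reach is approached as far as the arm can. A call is refused whole if a number of a shift passes 0.0625 or a number of a turn 0.188, either way. A call with a gripper value outside its range is refused whole. "claw" is the opening, from 0 (shut) to 1 (fully open), set as the call begins (left out, the last holds). The fingers move at their own pace and stop on an object; the grip force is fixed at half the most. Time passes only in rows, so rows that do not move let the fingers close. It gives the time, the measured TCP pose, the force, the opening and the grip force at its end, in the units of the state.
- sense(): the state, without advancing time (a new reading comes with each control period).
- capture(name): name is "side" or "top" or "wrist"; returns the picture (420x560x3 uint8, red, green, blue); there is no depth.
- camera_model(name): a dict with "fovy" (degrees; the focal length in pixels is half the picture's height over the tangent of half this angle, whatever the lens; pixels are square), "cx", "cy" (the principal point, pixels), "k1" (the pictures are not rectified: a ray, as slopes to the right and down, at radius r is drawn at 1 + k1 r^2 times it, then the intrinsics apply), "eye" and "rotation" of the camera in the world. Camera axes: x right, y down, z forward; pixel columns grow to the right and rows downward; lengths in m; the calibration is good to about 2 mm. A picture is of the moment at which its call begins: read the wrist's pose just before it. camera_model takes no time and is no camera call; for the wrist camera it gives the pose at the moment of the call.
- finish_job(): hands the job in; it is judged then, once.
The state is a dict: "time_s": time; "joints": joint angles; "joint_velocities": joint speeds; "effort": joint torques, N m; "tcp_pos": TCP position; "ee_rot": TCP orientation; "wrist_force": force on the tool from outside, world axes, zero at the start; "moment": the same for the moment, N m; "gripper_width": opening from 0.0 (shut) to 1.0 (fully open); "gripper_force": force on a finger pad.
Only numpy, scipy, OpenCV 4.12 (cv2) and the standard library are available. Lean on these libraries where they do the work, as an engineer would, in place of code of your own. Each camera call takes 0.05 s, during which the arm holds its last target. There are 200 camera calls.

## Working session

There is one attempt and no reset: what is moved stays moved. The work goes in short steps, Python scripts to look and compute and a tool call to move; the robot and the scene stay as the last step left them, time stands still between calls to the robot, and variables do not carry over. Pictures are saved under pics/ and viewed, at most 10 in all, crops included, and the job is handed in when it is done.

Besides the shell and the picture viewer there is one more tool, called as name([rows], argument=value, ...), one row to a line, values as JSON. jog_arm: Moves the arm, as the interface text tells. Its arguments: {"type":"object","properties":{"rows":{"type":"array"},"claw":{"type":"number"}},"required":["rows"]}

```bash
mkdir -p pics
cat > h.py <<'E'
import numpy as np, cv2
from station import *
def snap(n,f):
    m=camera_model(n); im=capture(n); cv2.imwrite(f'pics/{f}.png',im[:,:,::-1]); np.save(f'pics/{f}.npy',m,allow_pickle=True); return im,m
def load(f): return np.load(f'pics/{f}.npy',allow_pickle=True).item()
def ray(m,u,v):
    f=210/np.tan(np.radians(m['fovy'])/2)
    K=np.array([[f,0,m['cx']],[0,f,m['cy']],[0,0,1.]])
    p=cv2.undistortPoints(np.array([[[u,v]]],float),K,np.array([m['k1'],0,0,0.]),None,None,None) if 0 else None
    d=np.array([(u-m['cx'])/f,(v-m['cy'])/f]); s=d.copy()
    for _ in range(30): s=d/(1+m['k1']*(s@s))
    return np.array(m['rotation'])@np.r_[s,1]
def at(m,u,v,z):
    r=ray(m,u,v); e=np.array(m['eye']); return e+r*(z-e[2])/r[2]
E
python3 - <<'E'
from h import *
np.set_printoptions(precision=3,suppress=True)
for n in('top','side'):
    im,m=snap(n,n+'0'); print(n,m)
s=sense(); print(finger_overhang if not callable(finger_overhang) else finger_overhang(),s)
E
```

```text
top {'fovy': 45.7719230829554, 'cx': 278.5522202077885, 'cy': 204.11647930514633, 'k1': 0.004691974100521179, 'eye': array([ 0.428, -0.115,  1.007]), 'rotation': array([[ 0.029, -0.994,  0.108],
       [-1.   , -0.028,  0.009],
       [-0.006, -0.108, -0.994]])}
side {'fovy': 51.75469722627691, 'cx': 277.0532937581955, 'cy': 212.98961576254356, 'k1': -0.05197255378392915, 'eye': array([ 0.54 , -0.887,  0.432]), 'rotation': array([[ 0.999, -0.032,  0.006],
       [-0.019, -0.437,  0.899],
       [-0.026, -0.899, -0.437]])}
0.0697 {'time_s': 0.1, 'joints': array([-58.181,  22.087,   0.388,  -0.026, -68.409, -14.816]), 'joint_velocities': array([ 0.002, -0.15 ,  0.132,  0.048,  0.092, -0.039]), 'effort': array([ -0.   , -39.169,  18.793,   4.232,   0.013,  -0.   ]), 'tcp_pos': array([ 0.183, -0.597,  0.291]), 'ee_rot': array([[-0.956, -0.292, -0.001],
       [-0.292,  0.956,  0.002],
       [ 0.   ,  0.002, -1.   ]]), 'wrist_force': array([-0.356,  1.099, -0.371]), 'moment': array([-0.025,  0.072, -0.057]), 'gripper_force': 0.0, 'gripper_width': 0.9974963959129509}
```

View pics/top0.png

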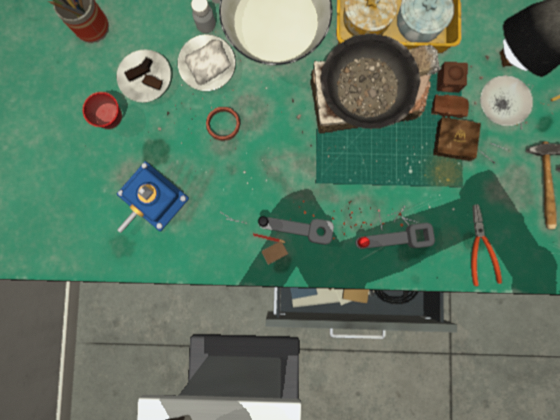

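View pics/side0.png

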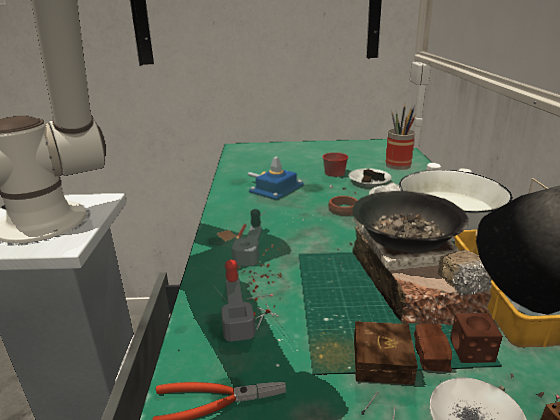

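The top view shows the red-knob crank with its hub at about (421,236) and knob at (364,242). The spare's hub is at (320,231), and the winder's spindle is at about (148,193) with its rod toward (122,230). I'll enlarge both areas.

Run:
```python
from h import *
im=cv2.imread('pics/top0.png')
a=cv2.resize(im[150:240,105:200],None,fx=6,fy=6,interpolation=cv2.INTER_CUBIC)[:, :570]
b=cv2.resize(im[210:260,350:445],None,fx=6,fy=6,interpolation=cv2.INTER_CUBIC)
c=np.vstack([a[:300],b]); cv2.imwrite('pics/c0.png',c); print(c.shape)
m=load('top0')
for n,u,v,z in [('hub',421,236,.034),('knob',364,242,.048),('shub',320,231,.034),('sknob',263,221,.048),('spind',148,193,.05),('rod',122,230,.022)]: print(n,at(m,u,v,z).round(4))
```

```text
(600, 570, 3)
hub [ 0.4783 -0.3858  0.034 ]
knob [ 0.4629 -0.2727  0.048 ]
shub [ 0.4825 -0.1889  0.034 ]
sknob [ 0.4979 -0.0775  0.048 ]
spind [0.5459 0.1474 0.05  ]
rod [0.474  0.2025 0.022 ]
```

View pics/c0.png

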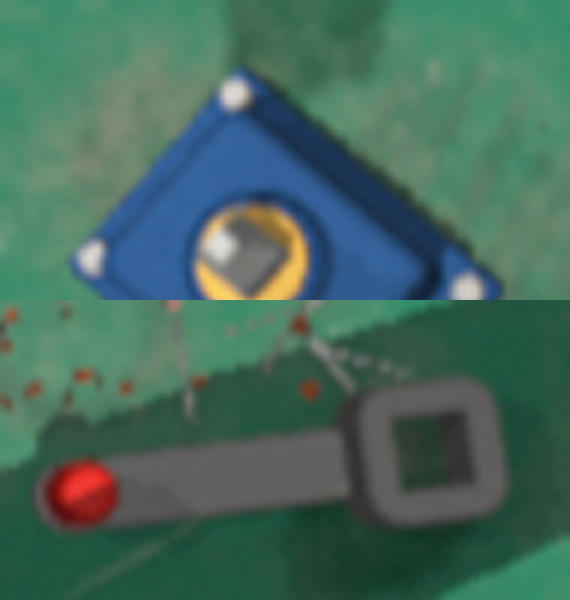

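Run:
```python
from h import *
m=load('top0'); A=lambda a,b:np.degrees(np.arctan2(*(b-a)[[1,0]]))
h=at(m,422.2,235.3,.034);k=at(m,363.6,241.8,.048);print('hub',h,'knob',k,A(h,k),np.linalg.norm((k-h)[:2]))
for p in [((375,388),(480,378)),((380,527),(490,515)),((398,417),(466,408))]:
  a,b=[at(m,350+x/6,210+(y-300)/6,.034) for x,y in p];print('edge',A(a,b))
s=at(m,146.8,193.7,.05);print('collar',s)
b1,b2,b3=[at(m,105+x/6,150+y/6,.012) for x,y in [(235,93),(92,258),(467,288)]]
print(b1,b2,b3,A(b1,b3),A(b1,b2),np.linalg.norm(b1-b3),np.linalg.norm(b1-b2),'mid',(b2+b3)/2)
r=at(m,122,230,.022);print('rod',A(s,r),np.linalg.norm((r-s)[:2]))
```

```text
hub [ 0.47972767 -0.38809778  0.034     ] knob [ 0.4633087  -0.27191043  0.048     ] 98.04347345856102 0.11734173601145513
edge -82.93278554532003
edge -82.15737127696607
edge -80.84310627806275
collar [0.54447558 0.14967584 0.05      ]
[0.60663047 0.16884503 0.012     ] [0.54904328 0.21374734 0.012     ] [0.54240805 0.08701134 0.012     ] -128.12453850535948 142.0554799857335 0.1040253452497486 0.07302398908250361 mid [0.54572566 0.15037934 0.012     ]
rod 143.14041212334973 0.08802194813987997
```

jog_arm([
  [[-0.043, 0.014, 0.009, 0], [-0.043, 0.014, 0.009, 0], [-0.043, 0.014, 0.009, 0], [-0.043, 0.014, 0.009, 0], [-0.043, 0.014, 0.009, 0], [-0.043, 0.014, 0.009, 0], [-0.043, 0.014, 0.009, 0], [-0.043, 0.014, 0.009, 0], [0, 0, 0, -0.176], [0, 0, 0, -0.176], [0, 0, 0, -0.176], [0, 0, 0, -0.176], [0, 0, 0, -0.176], [0, 0, 0, -0.176], [0, 0, 0, -0.176], [0, 0, 0, -0.176], [0, 0, 0, 0]],
], claw=1)

```text
time_s: 2.22
tcp_pos: [0.4788, -0.3898, 0.2198]
ee_rot: [[0.131, -0.991, -0.001], [-0.991, -0.131, 0.001], [-0.001, 0.001, -1.0]]
wrist_force: [-1.2, 0.5, 0.4]
gripper_width: 1.0
gripper_force: 0.0
```

Run:
```python
from h import *
s=sense(); im,m=snap('wrist','w1'); print(s['tcp_pos'],s['ee_rot'],s['joints'],s['time_s'],m['eye'])
```

```text
[ 0.47880333 -0.38978025  0.21976669] [[ 1.31486718e-01 -9.91317550e-01 -8.71233291e-04]
 [-9.91317696e-01 -1.31487242e-01  5.74554838e-04]
 [-6.84122357e-04  7.88122649e-04 -9.99999455e-01]] [-2.41513556e+01  2.46156169e+01 -6.44223309e+00 -1.12160804e-02
 -5.90011681e+01  3.17126668e+01] 2.225 [ 0.48786059 -0.45607376  0.31370576]
```

View pics/w1.png

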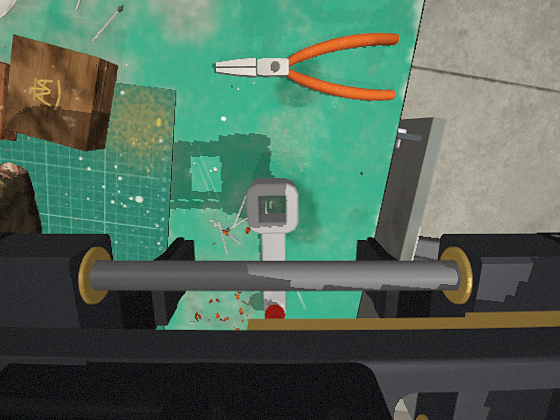

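The wrist view shows the hub's top-face centre at about (272.5,208) and the red knob at about (275,313). The crank lies nearly parallel to the tool's x axis.

Run:
```python
from h import *
m=load('w1')
for c in [(272.5,207.5),(272,209)]:
  h=at(m,*c,.034); print(h, at(m,248,208,.034)-at(m,297.5,208,.034))
k=at(m,275,313,.045);print(k,np.degrees(np.arctan2(k[1]-h[1],k[0]-h[0])))
im=cv2.imread('pics/w1.png')[165:265,225:325]; cv2.imwrite('pics/w1c.png',cv2.resize(im,None,fx=5,fy=5,interpolation=cv2.INTER_CUBIC))
```

```text
[ 0.48080683 -0.38812521  0.034     ] [0.04392255 0.00586725 0.        ]
[ 0.48106998 -0.3866948   0.034     ] [0.04392255 0.00586725 0.        ]
[ 0.46540331 -0.28978779  0.045     ] 99.18338019149814
```

View pics/w1c.png

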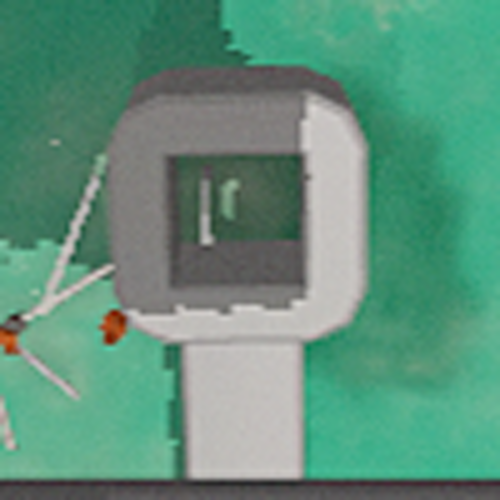

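jog_arm([
  [[-0.0023, -0.0023, 0.02, 0], [0, 0, 0.03, 0], [0, 0, 0.03, 0], [0, 0, 0.025, 0], [0, 0, 0.02, 0], [0, 0, 0.01, 0], [0, 0, 0.01, 0], [0, 0, 0, 0]],
], claw=1)

```text
time_s: 3.28
tcp_pos: [0.4808, -0.3873, 0.0748]
ee_rot: [[0.133, -0.991, -0.001], [-0.991, -0.133, 0.0], [-0.001, 0.001, -1.0]]
wrist_force: [0.5, -0.0, 0.4]
gripper_width: 1.0
gripper_force: 0.0
```

jog_arm([
  [[0, 0, 0, 0], [0, 0, 0, 0], [0, 0, 0, 0], [0, 0, 0, 0], [0, 0, 0, 0], [0, 0, 0, 0]],
], claw=0)

```text
time_s: 4.03
tcp_pos: [0.481, -0.3874, 0.0754]
ee_rot: [[0.134, -0.991, 0.0], [-0.991, -0.134, -0.0], [0.0, -0.0, -1.0]]
wrist_force: [-0.9, 0.2, 1.4]
gripper_width: 0.526
gripper_force: 29.9
```

jog_arm([
  [[0, 0, -0.01, 0], [0, 0, -0.03, 0], [0, 0, -0.03, 0], [0, 0, -0.03, 0], [0, 0, -0.02, 0], [-0.02, -0.005, 0, 0], [-0.042, -0.011, 0, 0], [-0.042, -0.011, 0, 0], [-0.042, -0.011, 0, 0], [-0.042, -0.011, 0, 0], [-0.042, -0.011, 0, 0], [-0.042, -0.011, 0, 0], [-0.042, -0.011, 0, 0], [-0.042, -0.011, 0, 0], [-0.042, -0.011, 0, 0], [-0.042, -0.011, 0, 0], [-0.042, -0.011, 0, 0], [-0.022, -0.005, 0, 0], [0, 0, 0, 0]],
], claw=0)

```text
time_s: 6.4
tcp_pos: [0.5426, 0.131, 0.1944]
ee_rot: [[0.136, -0.991, -0.002], [-0.991, -0.136, -0.001], [0.0, 0.002, -1.0]]
wrist_force: [-0.5, 0.1, -2.5]
gripper_width: 0.528
gripper_force: 29.9
```

jog_arm([
  [[-0.01, -0.002, 0, 0], [-0.01, -0.002, 0, 0], [0, 0, 0, -0.13], [0, 0, 0, -0.13], [0, 0, 0, -0.13], [0, 0, 0, -0.13], [0, 0, 0, -0.13], [0, 0, 0, -0.13], [0, 0, 0, 0], [0, 0, 0, 0]],
], claw=0)

```text
time_s: 7.65
tcp_pos: [0.5448, 0.1498, 0.1953]
ee_rot: [[0.79, -0.612, 0.0], [-0.612, -0.79, 0.0], [-0.0, -0.0, -1.0]]
wrist_force: [0.1, 0.1, -2.5]
gripper_width: 0.529
gripper_force: 29.9
```

Run:
```python
from h import *
s=sense(); print(s['tcp_pos'],s['ee_rot'],s['time_s'],s['gripper_width'],s['joints'])
w,_=snap('wrist','w2'); t,_=snap('top','t2')
a=cv2.resize(w,(400,300)); c=cv2.resize(t[140:260,90:210],(400,400),interpolation=cv2.INTER_CUBIC)[50:350]
cv2.imwrite('pics/w2t.png',np.hstack([a,c])[:,:,::-1])
```

```text
[0.54479346 0.14982573 0.19527755] [[ 7.90480221e-01 -6.12487567e-01  2.68743599e-05]
 [-6.12487566e-01 -7.90480216e-01  9.95505566e-05]
 [-3.97298284e-05 -9.51529573e-05 -9.99999995e-01]] 7.65 0.5291852533087875 [ 3.18039157e+01  2.13546337e+01 -1.57849794e+01 -5.06315199e-03
 -5.28560725e+01  2.04295529e+01]
```

View pics/w2t.png

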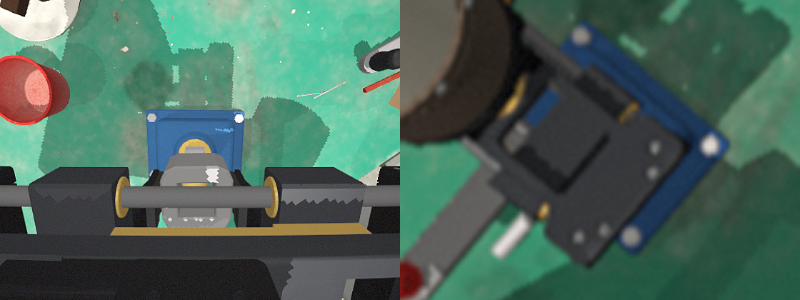

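The crank is held level above the winder with its edges parallel to the foot. The foot bolts are visible at about (213,164) and (330,165) in the wrist view, so I'll use them to refine the axis.

Run:
```python
from h import *
im=cv2.imread('pics/w2.png')[145:285,190:350]; cv2.imwrite('pics/w2c.png',cv2.resize(im,None,fx=4,fy=4,interpolation=cv2.INTER_CUBIC))
```

```text
(no output)
```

View pics/w2c.png

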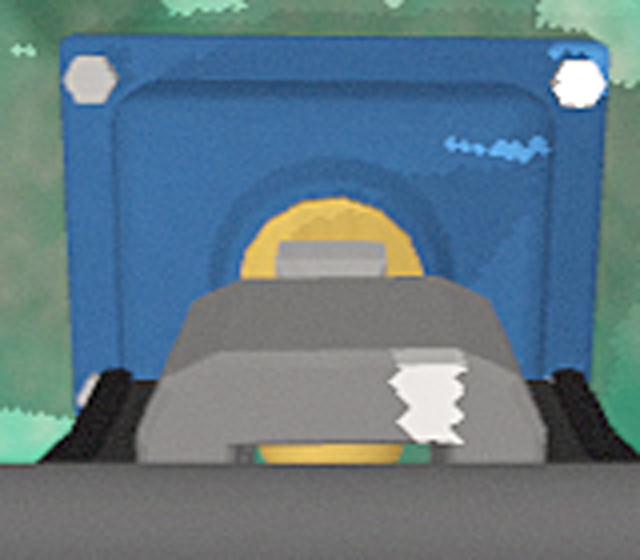

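Run:
```python
from h import *
m=load('w2'); s=sense(); R=s['ee_rot'];t=s['tcp_pos']
P=lambda x,y,z:at(m,190+x/4,145+y/4,z)
b1,b2=P(91,79,.012),P(579,83,.012); d=(b2-b1)[:2]; L=np.hypot(*d); d/=L
n=np.array([-d[1],d[0]]); n=n if n@R[:2,0]<0 else -n
print('L',L,'yawerr',np.degrees(np.arctan2(np.cross(R[:2,1],d),abs(R[:2,1]@d))), np.degrees(np.arctan2(d[1],d[0])))
ax=((b1+b2)/2)[:2]+n*.0365
c=P(333,198,.05)[:2]+n*.018
f1,f2=P(137,450,.154),P(547,450,.154)  # hub top sides
e=[P(190,296,.12),P(492,296,.12)]
print('hub widths',np.linalg.norm(f1-f2),np.linalg.norm(e[0]-e[1]))
for nm,a in [('bolt',ax),('collar',c),('hubtop',((f1+f2)/2)[:2])]:
    print(nm,a,'tool',(R.T[:, :2]@(a-t[:2]))[:2])
print('collar width', [P(241,277,.05)-P(425,277,.05)],'spindle tip',P(330,0,.05)*0)
```

```text
L 0.10492202773740052 yawerr -0.4534211897188808 -128.16746420629852
hub widths 0.04623448884775872 0.04126417463675901
bolt [0.54583551 0.15068892] tool [ 0.00033181 -0.00127573]
collar [0.54628398 0.15047731] tool [ 0.00081603 -0.00138267]
hubtop [0.55312116 0.14302221] tool [0.01078518 0.00033242]
collar width [array([0.02164125, 0.02800559, 0.        ])] spindle tip [0. 0. 0.]<stdin>:6: DeprecationWarning: Arrays of 2-dimensional vectors are deprecated. Use arrays of 3-dimensional vectors instead. (deprecated in NumPy 2.0)
```

jog_arm([
  [[0.0005, -0.0015, 0.01, 0], [0, 0, 0.012, 0], [0, 0, 0.012, 0], [0, 0, 0.006, 0], [0, 0, 0.004, 0], [0, 0, 0.004, 0], [0, 0, 0, 0]],
], claw=0)

```text
time_s: 8.62
tcp_pos: [0.546, 0.1509, 0.1471]
ee_rot: [[0.792, -0.611, -0.0], [-0.611, -0.792, -0.0], [-0.0, 0.0, -1.0]]
wrist_force: [1.4, -0.2, -2.9]
gripper_width: 0.527
gripper_force: 29.9
```

jog_arm([
  [[0, 0, 0.003, 0], [0, 0, 0.003, 0], [0, 0, 0.003, 0], [0, 0, 0.003, 0], [0, 0, 0, 0]],
], claw=0)

```text
time_s: 9.25
tcp_pos: [0.5459, 0.1508, 0.1349]
ee_rot: [[0.792, -0.611, -0.001], [-0.611, -0.792, -0.0], [-0.0, 0.001, -1.0]]
wrist_force: [-0.2, -0.5, -3.5]
gripper_width: 0.524
gripper_force: 29.9
```

jog_arm([
  [[0, 0, 0.003, 0], [0, 0, 0.003, 0], [0, 0, 0.002, 0], [0, 0, 0.001, 0], [0, 0, 0, 0], [0, 0, 0, 0]],
], claw=0)

```text
time_s: 10.0
tcp_pos: [0.5462, 0.1509, 0.1263]
ee_rot: [[0.792, -0.611, 0.0], [-0.611, -0.792, 0.0], [0.0, -0.0, -1.0]]
wrist_force: [-0.0, -0.1, -3.2]
gripper_width: 0.522
gripper_force: 29.9
```

No contact yet, with about 1 mm left to go. I'll press down a little more.

jog_arm([
  [[0, 0, 0.001, 0], [0, 0, 0.0005, 0], [0, 0, 0, 0]],
], claw=0)

```text
time_s: 10.38
tcp_pos: [0.5462, 0.1509, 0.1253]
ee_rot: [[0.792, -0.61, 0.0], [-0.61, -0.792, 0.0], [0.0, -0.0, -1.0]]
wrist_force: [-1.8, -0.5, 1.6]
gripper_width: 0.527
gripper_force: 29.9
```

The collar is now taking the load, so I'll release and retreat.

jog_arm([
  [[0, 0, 0, 0], [0, 0, 0, 0], [0, 0, 0, 0], [0, 0, 0, 0], [0, 0, 0, 0]],
], claw=1)

```text
time_s: 11.0
tcp_pos: [0.5461, 0.1509, 0.1247]
ee_rot: [[0.792, -0.611, -0.0], [-0.611, -0.792, -0.0], [0.0, 0.0, -1.0]]
wrist_force: [-0.5, 1.0, 0.4]
gripper_width: 0.97
gripper_force: 0.0
```

jog_arm([
  [[0, 0, -0.01, 0], [0, 0, -0.02, 0], [0, 0, -0.03, 0], [0, 0, -0.03, 0], [0, 0, -0.03, 0], [0, 0, -0.02, 0], [0, 0, 0, 0]],
], claw=1)

```text
time_s: 11.88
tcp_pos: [0.5467, 0.1512, 0.2672]
ee_rot: [[0.792, -0.61, 0.004], [-0.61, -0.792, 0.002], [0.002, -0.005, -1.0]]
wrist_force: [0.2, -0.4, -1.2]
gripper_width: 1.0
gripper_force: 0.0
```

Run:
```python
from h import *
w,_=snap('wrist','w3'); t,_=snap('side','s3')
a=cv2.resize(w,(400,300)); c=cv2.resize(t[130:220,220:340],(400,300),interpolation=cv2.INTER_CUBIC)
cv2.imwrite('pics/w3t.png',np.hstack([a,c])[:,:,::-1])
```

```text
(no output)
```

View pics/w3t.png

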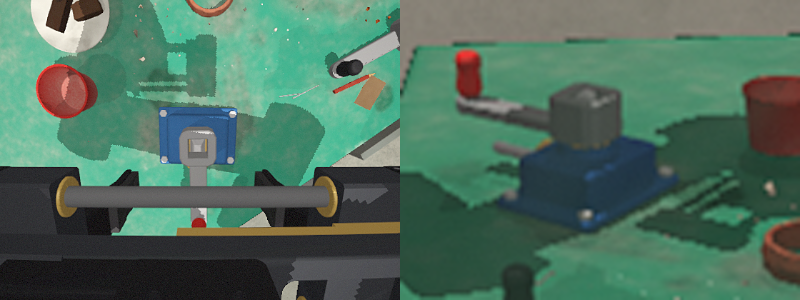

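The crank sits level on the collar: the spindle tip shows in the hole at about (198,147) in the wrist half, and the side view shows the hub flush. The gripper is clear.

```bash
python3 -c "from station import *; print(finish_job())"
```

```text
the job is handed in; nothing more can be done
None
```

The red-knobbed crank is on the square spindle, down on the brass collar and released. The spare crank was not touched, and the job was handed in at about 12 s; no verdict came back.

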